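Centre an idler axle in its end float

TASK

Find the end float of the belt grinder's idler axle by feel: grip the steel hub on the axle's open end, push the axle in along its own line until it bears on its hidden inner stop, then pull it out until it bears on its outer stop. Bear on each stop for a moment with about 10 N, never with more than 25 N, or the thrust bearing is damaged. Then set the axle midway between the two stops and let go, so that it has equal float both ways (judge by feel: the roller need not look centred between the blocks); leave the tools round about where they are.

Things in the scene. Friction and masses are not known exactly. Their poses are not given: they have to be found in the camera images.
- idler_unit: Belt-grinder idler unit fixed to the bench: steel base 130x220x12 mm, two grey pillow blocks (tops 98 mm above the table), level axle along its y with an aluminium roller (56 mm diameter) between them. Origin: on the table under the unit's middle, z up. Hub end at -y, closed end cap at +y; block face by the hub at y=-84 mm (seal to -88), base plate ends at y=-105 mm.
- hub (a point): Centre of the plain steel hub on the axle's open end: cylinder 32 mm diameter, 44 mm long, 70 mm above the table, free all round; moves with the axle (0.6 kg). Frame parallel to the unit's: +y in along the axle (push), -y out (pull). The axle slides with about 2 N, does not turn, stays where left. Stops: hidden in the rear block, never in the same place; 10 to 25 mm apart; each yields 1 mm per 5 N.
- spring_clamp: Black spring clamp 54 x 121 x 19 mm lying on the table, a bystander. Origin under its middle.
- screwdriver: Screwdriver with a red handle, 231 mm long, 31 mm high, lying on the table, the one nearest the robot; a bystander. Origin under its middle.
- masking_roll: Roll of masking tape, 105 mm diameter, 25 mm high, lying flat, a bystander. Origin under its middle.

How it is judged:
By the outcome, as a careful person would: the job done as asked, in the order asked, and still so for the second after the job is handed in, with the robot touching nothing.
It also fails if it takes over 58 s, if anything falls off the work surface, if the arm or the gripper's body presses on something with over 40 N, if the wrist force passes 120 N, or if a joint passes its speed limit or range.

ROBOT

A 6-joint arm with a two-finger parallel gripper is mounted at the origin on a cart in front of the work surface, level with it; the furniture and walls round the work are solid. World frame = base frame: x ahead of the robot, y to its left, z up, the work surface at z = 0. Lengths are in m, angles in rad, forces in N, time in s.
With the tool pointing down it reaches from about 0.3 to 0.85 m from the base axis. Payload 5.4 kg.
Tool frame: the origin (TCP) lies midway between the tips of the shut fingers; the grasp point (between the pads) lies 19 mm behind it; z points along the fingers, y is the line along which they close (so a half turn about z gives the same grasp; the last joint's range is limited). The gripper opens to 85 mm and grips with 20 to 120 N. Pads are 22 mm wide; open, the fingers measure 114 mm over their backs; the gripper's body (76 mm by 85 mm) begins 54 mm behind the grasp point. The pads swing forward as they close: fully open they stand 13 mm farther back than shut.
Start: joints at [0.927, 0.158, 1.597, -0, 1.386, -0.21], TCP at [0.242, 0.522, 0.231] pointing down, gripper open.
Joint ranges: [-2.91, 2.91], [-0.94, 2.29], [0.18, 2.7], [-1.29, 4.43], [0.17, 2.64], [-3, 3]. Speed limits (rad/s): [2.57, 2.57, 3.14, 3.14, 3.14, 3.14].

INTERFACE

Orientations are given as a unit quaternion [x, y, z, w].
In Python, from station import bot gives the robot as it stands.
- The arm moves only by the tool servo_tool, never from a script. Its argument "targets" is one flat list of numbers, 6 for each row, row after row: the shift along the tool's x, y, z as a fraction of full scale, then the turn, a rotation vector about the tool's x, y, z as a fraction of full scale. In form: [dx, dy, dz, ax, ay, az, dx, dy, dz, ax, ay, az, ...]. A call has 1 to 20 rows; each row is the pose to reach, as a shift and turn from the pose commanded when the call began, along the tool's axes at that moment, turning the shorter way round; what a row does not reach only later rows make up. Full scale, the value 1, is 10 cm for a shift and pi rad for a turn. A row lasts 1/10 s, in which the tool goes at most 50 mm and 8.59 degrees, less where a joint would pass 70% of its speed; a pose out of reach is approached as far as the arm can. A call with a number of a shift or a turn outside -1 to 1 is refused whole. A call with a gripper value outside its range is refused whole. "claw" is the opening, from -1 (shut) to 1 (fully open), set as the call begins (left out, the last holds). The fingers move at their own pace and stop on an object; "grip_force" is the grip in N (left out, the last holds). Time passes only in rows, so rows that repeat a pose let the fingers close. It gives the time, the measured TCP pose, the force, the opening and the grip force at its end, in the units of the state.
- bot.observe(): the state, without advancing time (a new reading comes with each control period).
- bot.camera(name): name is "side" or "top"; returns (picture, depth): 384x512x3 uint8, red, green, blue; 384x512 float32, m along the optical axis (not along the pixel's ray), 0 where there is no reading.
- bot.get_calibration(name): a dict with "intrinsics" (3x3 intrinsics, pixels), "R" (3x3) and "t" (3): a world point X has camera coordinates R X + t. Camera axes: x right, y down, z forward; pixel columns grow to the right and rows downward; lengths in m; the calibration is good to about 2 mm. A picture is of the moment at which its call begins. get_calibration takes no time and is no camera call.
- bot.close_job(): hands the job in; it is judged then, once.
The state is a dict: "t": time; "joints": joint angles; "joint_vel": joint speeds; "joint_efforts": joint torques, N m; "position": TCP position; "tcp_rot": TCP orientation; "force": force on the tool from outside, world axes, zero at the start; "torque": the same for the moment, N m; "grip_width": finger opening in m; "gripper_force": force on a finger pad.
Only numpy, scipy, OpenCV 4.12 (cv2) and the standard library are available. Lean on these libraries where they do the work, as an engineer would, in place of code of your own. Each camera call takes 0.05 s, during which the arm holds its last target. There are 200 camera calls.

## Working session

There is one attempt and no reset: what is moved stays moved. The work goes in short steps, Python scripts to look and compute and a tool call to move; the robot and the scene stay as the last step left them, time stands still between calls to the robot, and variables do not carry over. Pictures are saved under pics/ and viewed, at most 10 in all, crops included, and the job is handed in when it is done.

Besides the shell and the picture viewer there is one more tool, called after "Request:" in YAML: its name, and indented under it one key for each argument. servo_tool: Moves the arm, as the interface text tells. Shift numbers are shares of 10 cm and turn numbers shares of pi rad, none past 1 either way. Its arguments: {"type":"object","properties":{"targets":{"type":"array","items":{"type":"number"}},"claw":{"type":"number"},"grip_force":{"type":"number"}},"required":["targets"]}

```bash
mkdir -p pics; python3 - <<'E'
from station import bot
import cv2,numpy as np
for n in("side","top"):
    p,d=bot.camera(n); cv2.imwrite(f"pics/{n}0.png",p[:,:,::-1]); np.save(f"{n}0.npy",d)
    c=bot.get_calibration(n); R=np.array(c["R"]);print(n,c["intrinsics"],R.round(3).tolist(),(-R.T@np.array(c["t"])).round(3))
print(bot.observe())
E
```

```text
side [[474.7978559    0.         252.57892941]
 [  0.         474.7978559  193.99544987]
 [  0.           0.           1.        ]] [[0.974, -0.225, -0.009], [-0.148, -0.611, -0.777], [0.169, 0.759, -0.629]] [ 0.267 -1.205  1.062]
top [[478.19799538   0.         252.94632868]
 [  0.         478.19799538 187.22317579]
 [  0.           0.           1.        ]] [[0.013, -1.0, -0.005], [-0.999, -0.012, -0.045], [0.045, 0.006, -0.999]] [ 0.472 -0.021  1.42 ]
{'t': 0.1, 'joints': array([ 9.26912927e-01,  1.59000180e-01,  1.59813778e+00, -1.11907142e-05,
        1.38617123e+00, -2.10105159e-01]), 'joint_vel': array([-0.00068973, -0.00093145, -0.00322121, -0.00215767, -0.00100258,
        0.00117474]), 'joint_efforts': array([-6.50801303e-04, -3.96991754e+01, -3.32336426e+01, -3.37266911e-04,
        4.30429980e-03, -3.16089661e-06]), 'position': array([0.24136321, 0.52128738, 0.23039163]), 'tcp_rot': array([ 2.15191586e-01,  9.76571474e-01, -7.83485920e-04, -3.50434917e-04]), 'force': array([ 0.19712365,  0.04458494, -0.24138898]), 'torque': array([-0.01454389, -0.01241307,  0.00213631]), 'gripper_force': 0.0, 'grip_width': 0.08554209713590431}
```

View pics/side0.png

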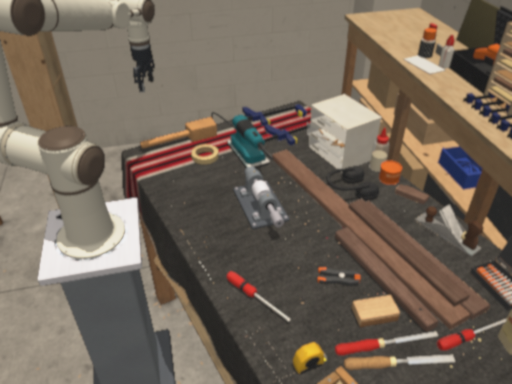

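View pics/top0.png

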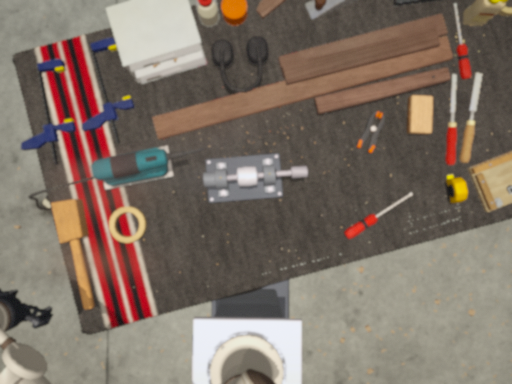

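The side view shows the unit at about (262,197) with the hub near (277,222). In the top view the unit is at about (244,177), with the hub at (300,172) pointing to world -y, and the screwdriver well clear at (380,215).

```bash
cat > h.py <<'E'
from station import bot
import cv2,numpy as np
def cloud(n,d):
    c=bot.get_calibration(n);K=np.array(c["intrinsics"]);R=np.array(c["R"]);t=np.array(c["t"])
    v,u=np.mgrid[:d.shape[0],:d.shape[1]]
    P=np.stack([(u-K[0,2])/K[0,0]*d,(v-K[1,2])/K[1,1]*d,d],-1)
    W=(P-t)@R; W[d==0]=np.nan; return W
E
python3 - <<'E'
from h import *
for n in("top","side"):
    W=cloud(n,np.load(n+"0.npy"));P=W.reshape(-1,3)
    m=(abs(P[:,0]-.50)<.16)&(abs(P[:,1]+.03)<.22)
    Q=P[m]
    s=Q[(Q[:,2]>.05)&(Q[:,2]<.11)]
    print(n,len(s),s.min(0),s.max(0))
    for y in np.arange(-.22,.16,.01):
        a=s[abs(s[:,1]-y)<.005]
        if len(a)>2:
            print(round(y,3),len(a),"x",a[:,0].min().round(3),np.median(a[:,0]).round(3),a[:,0].max().round(3),"zmax",a[:,2].max().round(3))
    b=Q[(Q[:,2]>.007)&(Q[:,2]<.02)]; 
    if n=="top":
        r=cv2.minAreaRect(b[:,:2].astype(np.float32)*1000);print(r)
W=cloud("top",np.load("top0.npy"))
for r in (168,172,176): print([(u,W[r,u].round(3).tolist()) for u in range(280,314,3)])
p=cv2.imread("pics/top0.png")[135:215,190:320];q=cv2.imread("pics/side0.png")[150:250,220:310]
cv2.imwrite("pics/c.png",np.hstack([cv2.resize(p,(480,360),interpolation=2),cv2.resize(q,(320,360),interpolation=2)]))
E
```

```text
top 1396 [ 0.52972973 -0.16213471  0.051181  ] [0.6325478  0.18435724 0.10985163]
-0.16 31 x 0.566 0.58 0.595 zmax 0.087
-0.15 41 x 0.564 0.577 0.595 zmax 0.091
-0.14 40 x 0.563 0.577 0.592 zmax 0.091
-0.13 43 x 0.563 0.577 0.592 zmax 0.09
-0.12 32 x 0.563 0.577 0.592 zmax 0.092
-0.11 23 x 0.569 0.577 0.583 zmax 0.082
-0.1 15 x 0.569 0.574 0.58 zmax 0.083
-0.09 23 x 0.566 0.574 0.58 zmax 0.084
-0.08 19 x 0.557 0.571 0.58 zmax 0.083
-0.07 64 x 0.544 0.569 0.596 zmax 0.103
-0.06 66 x 0.543 0.565 0.596 zmax 0.104
-0.05 74 x 0.543 0.569 0.596 zmax 0.103
-0.04 48 x 0.543 0.571 0.596 zmax 0.099
-0.03 15 x 0.562 0.568 0.574 zmax 0.083
-0.02 55 x 0.542 0.563 0.589 zmax 0.098
-0.01 65 x 0.539 0.561 0.59 zmax 0.1
0.0 66 x 0.539 0.566 0.59 zmax 0.103
0.01 74 x 0.539 0.563 0.59 zmax 0.101
0.02 57 x 0.539 0.563 0.59 zmax 0.1
0.03 57 x 0.539 0.564 0.587 zmax 0.1
0.04 16 x 0.553 0.561 0.567 zmax 0.081
0.05 24 x 0.553 0.56 0.567 zmax 0.084
0.06 48 x 0.531 0.555 0.577 zmax 0.101
0.07 65 x 0.53 0.557 0.583 zmax 0.102
0.08 78 x 0.53 0.555 0.583 zmax 0.104
0.09 62 x 0.53 0.557 0.583 zmax 0.102
0.1 58 x 
[... 1976 characters left out ...]
.577, -0.097, 0.079]), (286, [0.577, -0.106, 0.079]), (289, [0.578, -0.115, 0.072]), (292, [0.577, -0.122, 0.088]), (295, [0.577, -0.131, 0.079]), (298, [0.577, -0.139, 0.081]), (301, [0.577, -0.148, 0.083]), (304, [0.577, -0.156, 0.087]), (307, [0.584, -0.173, -0.0]), (310, [0.584, -0.182, 0.0]), (313, [0.584, -0.191, 0.002])]
[(280, [0.566, -0.09, 0.067]), (283, [0.571, -0.102, -0.002]), (286, [0.571, -0.111, 0.001]), (289, [0.571, -0.12, 0.004]), (292, [0.566, -0.123, 0.079]), (295, [0.566, -0.131, 0.078]), (298, [0.566, -0.14, 0.08]), (301, [0.566, -0.148, 0.081]), (304, [0.566, -0.156, 0.079]), (307, [0.572, -0.173, 0.002]), (310, [0.572, -0.183, -0.003]), (313, [0.572, -0.191, 0.002])]
```

View pics/c.png

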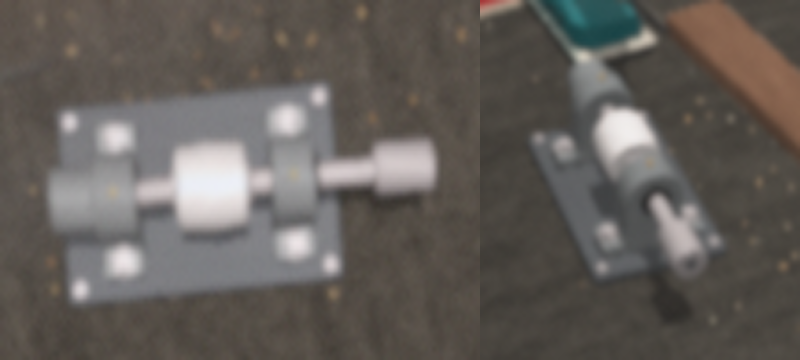

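Clear view: the hub is a plain cylinder right of the near block. The axle line comes out as x ≈ 0.5643 − 0.0925·y (yaw about 5.3°). The hub centre is at about (0.577, −0.140, 0.070), with its top at 0.087 in both views. Next I turn the tool 60° so tool x lies along the axle (push direction), then travel across.

Request:
servo_tool:
  targets: [-0.125,-0.1,0,0,0,0.042,-0.25,-0.2,0,0,0,0.083,-0.375,-0.3,0,0,0,0.125,-0.5,-0.4,0,0,0,0.167,-0.625,-0.5,0,0,0,0.208,-0.75,-0.6,0,0,0,0.25,-0.875,-0.7,0,0,0,0.292,-1,-0.8,0,0,0,0.333]
  claw: 1
  grip_force: 50

```text
t: 0.9
position: [0.2988, 0.4063, 0.2308]
tcp_rot: [0.676, 0.737, -0.0, -0.0]
force: [-0.2, 0.3, -0.1]
grip_width: 0.0855
gripper_force: 0.0
```

Request:
servo_tool:
  targets: [-0.33,0.13,0,0,0,0,-0.67,0.27,0,0,0,0,-1,0.4,0,0,0,0]

```text
t: 1.2
position: [0.3478, 0.3098, 0.2309]
tcp_rot: [0.674, 0.739, -0.0, -0.0]
force: [0.5, 0.5, -0.1]
grip_width: 0.0852
gripper_force: 0.0
```

Request:
servo_tool:
  targets: [-0.33,0.13,0,0,0,0,-0.67,0.27,0,0,0,0,-1,0.4,0,0,0,0]

```text
t: 1.5
position: [0.3968, 0.2137, 0.231]
tcp_rot: [0.674, 0.738, -0.0, -0.0]
force: [0.7, 0.2, -0.4]
grip_width: 0.0856
gripper_force: 0.0
```

Request:
servo_tool:
  targets: [-0.33,0.13,0,0,0,0,-0.67,0.27,0,0,0,0,-1,0.4,0,0,0,0]

```text
t: 1.8
position: [0.4457, 0.1178, 0.2309]
tcp_rot: [0.674, 0.738, -0.0, -0.0]
force: [0.3, 0.5, 0.2]
grip_width: 0.0852
gripper_force: 0.0
```

Request:
servo_tool:
  targets: [-0.33,0.13,0,0,0,0,-0.67,0.27,0,0,0,0,-1,0.4,0,0,0,0]

```text
t: 2.1
position: [0.4947, 0.0218, 0.2309]
tcp_rot: [0.674, 0.738, -0.0, -0.0]
force: [-0.5, 0.5, -0.7]
grip_width: 0.0855
gripper_force: 0.0
```

Request:
servo_tool:
  targets: [-0.33,0.13,0,0,0,0,-0.67,0.27,0,0,0,0,-1,0.4,0,0,0,0,-1,0.4,0,0,0,0]

```text
t: 2.5
position: [0.5442, -0.0762, 0.2307]
tcp_rot: [0.676, 0.737, -0.0, 0.0]
force: [-1.0, 0.9, 0.8]
grip_width: 0.0855
gripper_force: 0.0
```

Request:
servo_tool:
  targets: [-0.22,0.09,0,0,0,0.001,-0.44,0.18,0.2,0,0,0.002,-0.67,0.27,0.5,0,0,0.002,-0.67,0.27,0.9,0,0,0.002,-0.67,0.27,0.9,0,0,0.002]

```text
t: 3.0
position: [0.5718, -0.1348, 0.1347]
tcp_rot: [0.677, 0.736, -0.002, -0.006]
force: [-0.6, 1.4, -0.6]
grip_width: 0.0855
gripper_force: 0.0
```

```bash
python3 - <<'E'
from h import *
p,d=bot.camera("top");q,e=bot.camera("side")
W=cloud("side",e).reshape(-1,3)
s=W[(abs(W[:,0]-.577)<.03)&(abs(W[:,1]+.14)<.04)&(W[:,2]>.05)&(W[:,2]<.095)]
print(s.min(0),s.max(0))
a=p[130:220,235:355];b=q[170:260,225:325]
cv2.imwrite("pics/d.png",np.hstack([cv2.resize(a,(400,300),interpolation=2),cv2.resize(b,(333,300),interpolation=2)])[:,:,::-1])
o=bot.observe();print(o["position"],o["force"],o["joints"])
E
```

```text
[ 0.56099217 -0.16723984  0.05484476] [ 0.59485915 -0.10094541  0.09123536]
[ 0.57558359 -0.13592835  0.14105278] [-0.02374105  0.38382456 -0.18999431] [-4.36193751e-01  2.84178993e-01  1.63445025e+00  2.74811449e-04
  1.22538639e+00 -5.21467021e-01]
```

View pics/d.png

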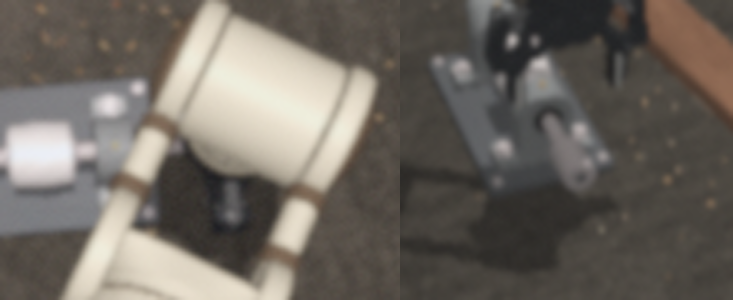

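The gripper stands above the hub with its fingers straddling the axle line, and the hub end is visible at (580,180) on the right, clear of the fingers. I descend 93 mm and shift 4 mm outward.

Request:
servo_tool:
  targets: [-0.04,0.01,0.2,0,0,0,-0.04,0.01,0.4,0,0,0,-0.04,0.01,0.6,0,0,0,-0.04,0.01,0.75,0,0,0,-0.04,0.01,0.88,0,0,0,-0.04,0.01,0.93,0,0,0,-0.04,0.01,0.93,0,0,0,-0.04,0.01,0.93,0,0,0,-0.04,0.01,0.93,0,0,0]

```text
t: 4.0
position: [0.5784, -0.1412, 0.0494]
tcp_rot: [0.677, 0.736, 0.0, 0.001]
force: [-0.0, 0.3, -0.4]
grip_width: 0.0857
gripper_force: 0.0
```

Request:
servo_tool:
  targets: [0,0,0,0,0,0,0,0,0,0,0,0,0,0,0,0,0,0,0,0,0,0,0,0,0,0,0,0,0,0,0,0,0,0,0,0,0,0,0,0,0,0,0,0,0,0,0,0]
  claw: -1
  grip_force: 50

```text
t: 4.8
position: [0.5805, -0.1409, 0.0493]
tcp_rot: [0.677, 0.736, 0.002, 0.003]
force: [8.8, 1.6, -2.6]
grip_width: 0.0307
gripper_force: 50.9
```

```bash
python3 - <<'E'
from h import *
o=bot.observe();print(o["position"],o["tcp_rot"],o["force"],o["torque"],o["grip_width"],o["gripper_force"])
E
```

```text
[ 0.58049895 -0.14092992  0.04932659] [0.6765537  0.73638537 0.00196459 0.00279656] [ 8.79247062  1.64752433 -2.60252239] [ 0.26869694 -1.21928128  0.21243942] 0.030656208529043372 50.86429417133331
```

The lateral 8.8 N means the hub axis sits about 2 mm farther along tool y. I relieve that, then start pushing in small steps.

Request:
servo_tool:
  targets: [0,0.01,0,0,0,0,0,0.02,0,0,0,0,0.01,0.022,0,0,0,0,0.02,0.022,0,0,0,0,0.03,0.022,0,0,0,0,0.04,0.022,0,0,0,0,0.04,0.022,0,0,0,0,0.04,0.022,0,0,0,0]

```text
t: 5.6
position: [0.5802, -0.1372, 0.0491]
tcp_rot: [0.677, 0.736, 0.0, 0.001]
force: [1.0, -1.4, 4.7]
grip_width: 0.0307
gripper_force: 51.7
```

Request:
servo_tool:
  targets: [0.01,0,-0.005,0,0,0,0.02,0,-0.01,0,0,0,0.03,0,-0.01,0,0,0,0.04,0,-0.01,0,0,0,0.04,0,-0.01,0,0,0,0.04,0,-0.01,0,0,0]

```text
t: 6.2
position: [0.5797, -0.1326, 0.0493]
tcp_rot: [0.677, 0.736, 0.0, 0.001]
force: [5.4, -1.8, 1.6]
grip_width: 0.031
gripper_force: 51.2
```

Request:
servo_tool:
  targets: [0.01,0.01,0,0,0,0,0.02,0.01,0,0,0,0,0.03,0.01,0,0,0,0,0.04,0.01,0,0,0,0,0.04,0.01,0,0,0,0,0.04,0.01,0,0,0,0]

```text
t: 6.8
position: [0.5795, -0.1296, 0.0492]
tcp_rot: [0.677, 0.736, -0.001, 0.0]
force: [0.3, -6.1, 2.6]
grip_width: 0.0308
gripper_force: 51.4
```

Contact with the inner stop. I add 2.5 mm gently and hold.

Request:
servo_tool:
  targets: [0.008,0,0,0,0,0,0.016,0,0,0,0,0,0.025,0,0,0,0,0,0.025,0,0,0,0,0,0.025,0,0,0,0,0,0.025,0,0,0,0,0]

```text
t: 7.4
position: [0.5794, -0.1286, 0.0493]
tcp_rot: [0.677, 0.736, -0.001, 0.001]
force: [0.5, -11.6, 1.2]
grip_width: 0.0304
gripper_force: 51.2
```

Request:
servo_tool:
  targets: [0.003,0,0,0,0,0,0.003,0,0,0,0,0,0.003,0,0,0,0,0,0.003,0,0,0,0,0,0.003,0,0,0,0,0,0.003,0,0,0,0,0,0.003,0,0,0,0,0,0.003,0,0,0,0,0]

```text
t: 8.2
position: [0.5794, -0.1284, 0.0493]
tcp_rot: [0.677, 0.736, -0.002, 0.001]
force: [0.2, -11.6, 0.6]
grip_width: 0.0308
gripper_force: 51.2
```

```bash
python3 - <<'E'
from h import *
for i in range(4):
    o=bot.observe();print(o["t"],o["position"],o["force"],o["torque"]);bot.camera("top")
E
```

```text
8.2 [ 0.57944983 -0.12843029  0.04933058] [  0.16992954 -11.64149286   0.56403368] [-1.69691568 -0.11528639  0.24554246]
8.25 [ 0.57945022 -0.12844541  0.04933049] [  1.11096635 -10.72693112   0.52395283] [-1.7687187  -0.15377422  0.27462213]
8.3 [ 0.5794385  -0.12845028  0.04931434] [  0.39678832 -11.10780469   1.14397193] [-1.6819857  -0.12553671  0.25172308]
8.35 [ 0.57943174 -0.12843134  0.04929974] [  0.89091989 -11.29579334   0.90603928] [-1.74972579 -0.12764657  0.27328154]
```

The inner stop at 11.4 N reads y = −0.1284. Now I pull out; the path back to the start position is known to be free.

Request:
servo_tool:
  targets: [-0.015,0,0,0,0,0,-0.03,0,0,0,0,0,-0.045,0,0,0,0,0,-0.06,0,0,0,0,0,-0.075,0,0,0,0,0,-0.09,0,0,0,0,0,-0.105,0,0,0,0,0,-0.12,0,0,0,0,0,-0.12,0,0,0,0,0,-0.12,0,0,0,0,0]

```text
t: 9.4
position: [0.5802, -0.1366, 0.0492]
tcp_rot: [0.677, 0.736, 0.0, -0.001]
force: [-0.5, 0.3, 5.7]
grip_width: 0.0304
gripper_force: 51.7
```

Request:
servo_tool:
  targets: [-0.01,0,0,0,0,0,-0.02,0,0,0,0,0,-0.03,0,0,0,0,0,-0.04,0,0,0,0,0,-0.04,0,0,0,0,0,-0.04,0,0,0,0,0]

```text
t: 10.0
position: [0.5806, -0.1405, 0.0491]
tcp_rot: [0.677, 0.736, 0.0, -0.001]
force: [0.5, 1.9, 5.7]
grip_width: 0.0305
gripper_force: 51.7
```

Request:
servo_tool:
  targets: [-0.01,0,-0.005,0,0,0,-0.02,0,-0.01,0,0,0,-0.03,0,-0.01,0,0,0,-0.04,0,-0.01,0,0,0,-0.04,0,-0.01,0,0,0,-0.04,0,-0.01,0,0,0]

```text
t: 10.6
position: [0.5809, -0.1454, 0.0494]
tcp_rot: [0.677, 0.736, 0.0, -0.001]
force: [4.7, 2.0, -7.0]
grip_width: 0.0306
gripper_force: 50.6
```

Request:
servo_tool:
  targets: [-0.01,0.005,0.003,0,0,0,-0.02,0.008,0.005,0,0,0,-0.03,0.008,0.005,0,0,0,-0.04,0.008,0.005,0,0,0,-0.04,0.008,0.005,0,0,0,-0.04,0.008,0.005,0,0,0]

```text
t: 11.2
position: [0.5813, -0.1482, 0.0493]
tcp_rot: [0.677, 0.736, 0.0, -0.002]
force: [-1.5, 6.9, -2.3]
grip_width: 0.0302
gripper_force: 51.0
```

Contact with the outer stop. I add about 2.2 mm and hold.

Request:
servo_tool:
  targets: [-0.008,0,0,0,0,0,-0.016,0,0,0,0,0,-0.022,0,0,0,0,0,-0.022,0,0,0,0,0,-0.022,0,0,0,0,0,-0.022,0,0,0,0,0,-0.022,0,0,0,0,0,-0.022,0,0,0,0,0,-0.022,0,0,0,0,0,-0.022,0,0,0,0,0,-0.022,0,0,0,0,0]

```text
t: 12.3
position: [0.5814, -0.149, 0.0492]
tcp_rot: [0.677, 0.736, 0.001, -0.003]
force: [-1.4, 10.8, -0.2]
grip_width: 0.0305
gripper_force: 51.2
```

```bash
python3 - <<'E'
from h import *
for i in range(4):
    o=bot.observe();print(o["t"],o["position"],o["force"],o["torque"]);bot.camera("top")
E
```

```text
12.3 [ 0.58136313 -0.1490335   0.04922604] [-1.41979009 10.80436938 -0.21389399] [ 1.70386969 -0.09796135  0.24672759]
12.35 [ 0.58134114 -0.14905319  0.04920621] [-1.32010199 10.93817911 -0.15178322] [ 1.72319123 -0.04534534  0.25631024]
12.4 [ 0.58136256 -0.14907628  0.04921587] [-1.30590197 11.86493721 -0.72098937] [ 1.67997196 -0.09387215  0.1294657 ]
12.45 [ 0.58135261 -0.14902499  0.04921056] [-1.43872777 11.03181945 -0.859761  ] [ 1.69356572 -0.08623273  0.18128486]
```

Symmetric bearing at about 11.2 N: y = −0.1290 mm… i.e. −0.12844 in and −0.14904 out, so the midpoint is y = −0.1387. I move back 13.3 mm by command, which allows for the servo yield.

Request:
servo_tool:
  targets: [0.015,0,0,0,0,0,0.03,0,0,0,0,0,0.045,0,0,0,0,0,0.06,0,0,0,0,0,0.075,0,0,0,0,0,0.09,0,0,0,0,0,0.105,0,0,0,0,0,0.12,0,0,0,0,0,0.128,0,0,0,0,0,0.133,0,0,0,0,0,0.133,0,0,0,0,0,0.133,0,0,0,0,0,0.133,0,0,0,0,0,0.133,0,0,0,0,0]

```text
t: 13.9
position: [0.5805, -0.1389, 0.0494]
tcp_rot: [0.677, 0.736, -0.001, -0.001]
force: [-5.0, -2.8, -4.1]
grip_width: 0.0307
gripper_force: 50.8
```

```bash
python3 - <<'E'
from h import *
for i in range(3):
    o=bot.observe();print(o["t"],o["position"],o["tcp_rot"],o["force"],o["torque"]);bot.camera("top")
E
```

```text
13.9 [ 0.58051533 -0.1389391   0.04935569] [ 6.76597034e-01  7.36352680e-01 -8.04132244e-04 -7.32551048e-04] [-5.03178018 -2.80982412 -4.07991655] [-0.34480173  0.51806061  0.2649366 ]
13.95 [ 0.58051626 -0.13895782  0.04938619] [ 6.76606871e-01  7.36343661e-01 -7.89901047e-04 -7.28643349e-04] [-5.05834181 -2.63871262 -4.74587868] [-0.29972528  0.50442976  0.25429786]
14.0 [ 0.58052226 -0.13897074  0.04938848] [ 6.76608773e-01  7.36341921e-01 -7.94626067e-04 -7.15160884e-04] [-5.41422428 -2.26550581 -4.27610168] [-0.3190369   0.46461258  0.32616918]
```

Request:
servo_tool:
  targets: [0.002,-0.006,0.001,0,0,0,0.003,-0.012,0.003,0,0,0,0.003,-0.012,0.003,0,0,0,0.003,-0.012,0.003,0,0,0,0,-0.012,0.003,0,0,0,-0.003,-0.012,0.003,0,0,0,-0.003,-0.012,0.003,0,0,0,-0.003,-0.012,0.003,0,0,0]

```text
t: 14.85
position: [0.5804, -0.1388, 0.0494]
tcp_rot: [0.677, 0.736, 0.0, -0.0]
force: [0.5, -0.6, -8.4]
grip_width: 0.0305
gripper_force: 50.5
```

```bash
python3 - <<'E'
from h import *
for i in range(3):
    o=bot.observe();print(o["t"],o["position"],o["tcp_rot"],o["force"],o["torque"]);bot.camera("top")
E
```

```text
14.85 [ 0.58039369 -0.13880331  0.04942752] [ 6.76585613e-01  7.36363952e-01  1.92070492e-04 -3.87777535e-05] [ 0.50592772 -0.57046778 -8.41192557] [-0.08837787 -0.18494091  0.165068  ]
14.9 [ 0.58040097 -0.13883636  0.04945232] [ 6.76581339e-01  7.36367883e-01  1.79532563e-04 -5.52156056e-06] [-0.73597243 -0.07318613 -7.87186399] [-0.08460489 -0.22868851  0.21949602]
14.95 [ 0.58041488 -0.13883957  0.04944278] [6.76598460e-01 7.36352146e-01 2.00102909e-04 5.59711456e-06] [ 0.60578094 -0.75614437 -8.52000744] [-0.08705608 -0.24123201  0.22787964]
```

Within 0.1 mm of the middle with no axial load. I relieve z, open, and then rise straight up.

Request:
servo_tool:
  targets: [0,0,0.006,0,0,0,0,0,0.006,0,0,0,0,0,0.006,0,0,0]

```text
t: 15.3
position: [0.5805, -0.139, 0.0493]
tcp_rot: [0.677, 0.736, 0.0, 0.0]
force: [-1.7, 0.3, -3.5]
grip_width: 0.031
gripper_force: 50.9
```

Request:
servo_tool:
  targets: [0,0,0,0,0,0,0,0,0,0,0,0,0,0,0,0,0,0,0,0,0,0,0,0,0,0,0,0,0,0,0,0,0,0,0,0,0,0,0,0,0,0,0,0,0,0,0,0]
  claw: 1

```text
t: 16.1
position: [0.5803, -0.139, 0.0489]
tcp_rot: [0.677, 0.736, -0.0, -0.0]
force: [0.7, 0.2, 0.2]
grip_width: 0.0855
gripper_force: 0.0
```

Request:
servo_tool:
  targets: [0,0,-0.1,0,0,0,0,0,-0.3,0,0,0,0,0,-0.55,0,0,0,0,0,-0.8,0,0,0,0,0,-1,0,0,0,0,0,-1,0,0,0,0,0,-1,0,0,0]

```text
t: 16.8
position: [0.5804, -0.1391, 0.1491]
tcp_rot: [0.677, 0.736, 0.0, 0.0]
force: [0.0, 0.3, 0.7]
grip_width: 0.0854
gripper_force: 0.0
```

```bash
python3 - <<'E'
from h import *
q,e=bot.camera("side");W=cloud("side",e).reshape(-1,3)
s=W[(abs(W[:,0]-.577)<.03)&(abs(W[:,1]+.14)<.04)&(W[:,2]>.05)&(W[:,2]<.095)]
print(s.min(0),s.max(0));o=bot.observe();print(o["position"],o["force"])
cv2.imwrite("pics/e.png",q[:,:,::-1])
E
```

```text
[ 0.56197264 -0.16509597  0.05264273] [ 0.59622931 -0.10056218  0.08817782]
[ 0.57971474 -0.13875888  0.14796631] [-0.65483568  0.31504173 -0.92102077]
```

View pics/e.png

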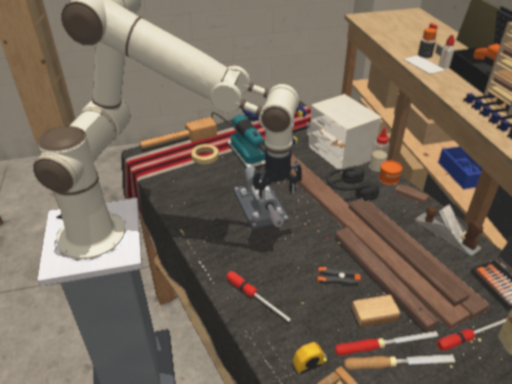

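The gripper stands clear above the hub, which is at about (277,222). Nothing else has moved: the screwdriver is still at (255,293) and the tape roll at (205,153). I am handing in.

```bash
python3 -c "
from station import bot
print(bot.close_job())"
```

```text
the job is handed in; nothing more can be done
None
```

I bore on both stops with about 11 N at the wrist (about 9 N on the stop after the axle's friction), set the axle within about 0.3 mm of the middle of its roughly 17 mm float, let go, and handed the job in at about 17 s with the bystanders unmoved.

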